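Put the garage remote away in the latched key caddy

TASK

Put the garage remote away in the key caddy on the shoe bench: press the caddy's release button just until its tray pops out, lay the remote flat in the tray and let go of it, then push the tray home until it clicks and stays shut. Be gentle: feel for the release and for the click, never push the button or the tray hard against its stop (15 N is too much on the button, 18 N on the tray), and leave the other things on the bench where they are.

Things in the scene. Friction and masses are not known exactly. Their poses are not given: they have to be found in the camera images.
- caddy: the key caddy: grey plastic housing fixed to the bench, 180 mm deep (its x), 128 mm wide (y), 58 mm high, open at its front, which faces its own -x. Origin: centre of its underside, on the bench top; z up. Front edge at x = -90 mm, top at z = 58 mm. The release button stands on its top at x = +30 mm, y = 0, in a steel collar 42 mm across and 4 mm high.
- tray: the sprung metal tray; slides out along the caddy's -x. Axes as the caddy; latched, its origin is at x = -1 to -14 mm in the caddy's frame (differs by unit), fully out at -90 mm. In its own frame: inside x -91 to +11, y -50 to +50 mm, floor z = 11, walls up to z = 35; front panel 126 mm wide, z 6 to 56, outer face x = -97. Out, some 85 mm of its inside is clear of the housing.
- tray_push (a point): centre of the front face of the black push block on the tray's front: 50 mm wide, 15 to 45 mm above the bench, 18 mm proud of the panel; axes as the tray. Push along the caddy's +x: spring 1.5 N (out) to 4 N (home). From 15 mm before its latched place the latch tooth raises it to 9 to 12 N; cresting it, the force falls by half; the click follows within 5 mm, then 3 mm farther a hard stop. Short of it the tray springs out again.
- tray_floor (a point): centre of the tray's inner floor, 11 mm above the bench; inside 102 mm (x) by 100 mm (y). Axes as the tray. Once released the tray is driven out by its spring and stays out against a stop until pushed.
- release: the sprung release button: upright steel cylinder 28 mm across, standing 32 mm out of the caddy's top, pressed straight down; comes up by itself. Origin: on its axis, 32 mm below its top.
- release_top (a point): centre of the release button's top face, 90 mm above the bench when up. Pressing: first idle play of 1 to 17 mm (differs by unit, cannot be seen) at 2 to 4 N; then it meets the latch, the force steps up by about 3 N and is 6 to 9 N over some 5 mm, and the tray pops out; about 1.5 mm deeper it bottoms out hard, still at least 3 mm above the collar.
- fob: the garage remote: a rounded black box 60 mm long (its x), 34 mm wide (its y), 16 mm high, with two flat round grey keys on its top and a small steel wire eye at one end (+x, to 42 mm from the origin). Lying flat, loose, about 70 g. Origin: centre of its underside.
- doorstop: bystander, loose: wedge, 110 x 42 x 36 mm, of stepped soft plastic. Origin: centre of its underside. To be left alone.
- doorknob: bystander, loose: glass door knob on a brass rosette, 54 mm across, 58 mm tall, standing. Origin: centre of its underside. To be left alone.
- tin: bystander, loose: round shoe-polish tin, 74 mm across, 24 mm high. Origin: centre of its underside. To be left alone.
- horn: bystander, loose: shoe horn lying flat, about 175 x 40 x 8 mm. Origin: centre of its underside. To be left alone.
- hookplate: bystander, loose: brass key hook plate lying flat, 180 x 45 mm, its hooks up to 37 mm high. Origin: centre of its underside. To be left alone.
- bottlerack: bystander, loose: steel wire bottle rack segment, 206 x 116 x 50 mm. Origin: centre of its underside. To be left alone.

How it is judged (in metres and radians):
On the way, in this order (a step that is already met when the one before it is completed fails the run):
1. the release has been pressed and the tray has popped out (at least 70 mm) (x of tray in the frame of caddy below -0.07 m), for 0.2 s.
2. the remote lies in the open tray, let go (x of tray in the frame of caddy below -0.06 m and x of fob in the frame of tray_floor between -0.04 and 0.04 m and y of fob in the frame of tray_floor between -0.042 and 0.042 m and z of fob in the frame of tray_floor between -0.004 and 0.006 m and angle between fob's own z axis and vertical below 0.2 rad and contact force between the fingers and fob below 0.05 N), for 0.2 s.
At the end, for the whole second after the job is handed in: The tray is latched shut by itself (no more than 16 mm out along the caddy's x, at rest, nothing holding it), the remote lies flat (within 0.2 rad) on the tray's floor, wholly inside it and at rest, and the release button is up again (within 3 mm) (x of tray in the frame of caddy above -0.016 m and linear speed of tray below 0.01 m/s and x of fob in the frame of tray_floor between -0.04 and 0.04 m and y of fob in the frame of tray_floor between -0.042 and 0.042 m and z of fob in the frame of tray_floor between -0.004 and 0.006 m and angle between fob's own z axis and vertical below 0.2 rad and linear speed of fob below 0.02 m/s and z of release in the frame of caddy above 0.055 m); the robot touches nothing.
It fails at once if the release button is pressed with more than 15 N (contact force between any of the fingers, the arm and release above 15 N).
It fails at once if the robot pushes or pulls the tray with more than 18 N (contact force between any of the fingers, the arm and tray above 18 N).
It fails at once if one of the other things on the bench is moved by more than 30 mm (distance of any of doorstop, doorknob, tin, horn, hookplate, bottlerack from where it was at the start of the episode above 0.03 m).
It also fails if it takes over 72 s, if anything falls off the work surface, if the arm or the gripper's body presses on something with over 40 N, if the wrist force passes 120 N, or if a joint passes its speed limit or range.

ROBOT

A 6-joint arm with a two-finger parallel gripper is mounted at the origin on the work surface. World frame = base frame: x ahead of the robot, y to its left, z up, the work surface at z = 0. Lengths are in mm, angles in rad, forces in N, time in s.
With the tool pointing down it reaches from about 375 to 975 mm from the base axis. Payload 3.8 kg.
Tool frame: the origin (TCP) lies at the very end of the fingers, on their centre line; the grasp point (between the pads) lies behind it (manip.grasp_offset is the z of the grasp point in the tool frame, in mm); z points along the fingers, y is the direction in which the jaws open and shut (so a half turn about z gives the same grasp; the last joint's range is limited). The gripper opens to 85 mm and grips with 20 to 120 N. Pads are 22 mm wide; open, the fingers measure 114 mm over their backs; the gripper's body (76 mm by 85 mm) begins 54 mm behind the grasp point. The pads swing forward as they close: fully open they stand 13 mm farther back than shut.
Start: joints at [-1.277, 0.264, 1.604, -0, 1.274, -0.037], TCP at [219.234, -638.4, 231.28] pointing down, gripper open.
Joint ranges: [-2.63, 2.63], [-0.94, 2.18], [0.31, 2.57], [-1.31, 4.45], [0, 2.66], [-2.55, 2.55]. Speed limits (rad/s): [2.57, 2.57, 3.14, 3.14, 3.14, 3.14].

INTERFACE

Orientations are given as a rotation vector (axis times angle).
In Python, from plant import sensors, eyes, manip gives the robot as it stands.
- The arm moves only by the tool servo_tool, never from a script. Its argument "rows" is one flat list of numbers, 7 for each row, row after row: the turn, a rotation vector about the tool's x, y, z in degrees, then the shift along the tool's x, y, z in mm, then the finger opening in mm, from 0 to 85.4. A call has 1 to 12 rows; each row shifts and turns the commanded pose from where the row before left it, along the tool's axes as they then stand; what a row does not reach is not made up. A row lasts 1/12 s, in which the tool goes at most 41.7 mm and 7.16 degrees, less where a joint would pass 70% of its speed; a pose out of reach is approached as far as the arm can. A call with a gripper value outside its range is refused whole. The fingers move at their own pace and stop on an object; "grip_force" is the grip in N (left out, the last holds). Time passes only in rows, so rows that do not move let the fingers close. It gives the time, the measured TCP pose, the force and the opening at its end, in the units of the state.
- sensors.state(): the state, without advancing time (a new reading comes with each control period).
- eyes.read_camera(name): name is "side" or "top" or "wrist"; returns a dict with "img" (480x640x3 uint8, red, green, blue), "fx", "fy", "cx", "cy" (pixels), "k1" (the pictures are not rectified: a ray, as slopes to the right and down, at radius r is drawn at 1 + k1 r^2 times it, then the intrinsics apply), "rvec" (rotation vector, rad) and "tvec" (3), from world to camera coordinates, as OpenCV has them; the wrist camera has in their place "tool_from_camera" (4x4, takes a point from camera to tool coordinates, whose origin is the TCP and whose axes are the flange's). Camera axes: x right, y down, z forward; pixel columns grow to the right and rows downward; lengths in mm; the calibration is good to about 2 mm. A picture is of the moment at which its call begins: read the wrist's pose just before it. There is no depth.
- manip.finish_job(): hands the job in, once; it reports no verdict.
The state is a dict: "time": time; "qpos": joint angles; "qd": joint speeds; "effort": joint torques, N m; "tcp_pos": TCP position; "eef_rot": TCP orientation; "force": force on the tool from outside, world axes, zero at the start; "wrist_torque": the same for the moment, N m; "grip_width": finger opening in mm.
Only numpy, scipy, OpenCV 4.12 (cv2) and the standard library are available. Lean on these libraries where they do the work, as an engineer would, in place of code of your own. Each camera call takes 0.05 s, during which the arm holds its last target.

## Working session

There is one attempt and no reset: what is moved stays moved. The work goes in short steps, Python scripts to look and compute and a tool call to move; the robot and the scene stay as the last step left them, time stands still between calls to the robot, and variables do not carry over. Pictures are saved under pics/ and viewed, and the job is handed in when it is done.

Besides the shell and the picture viewer there is one more tool, called after "Request:" as name(argument=value, ...) on one line, values as JSON. servo_tool: Moves the arm, as the interface text tells. Its arguments: {"type":"object","properties":{"rows":{"type":"array","items":{"type":"number"}},"grip_force":{"type":"number"}},"required":["rows"]}

```bash
ls; mkdir -p pics; cat > h.py <<'E'
import numpy as np, cv2
from plant import sensors, eyes, manip
def snap(name, fn):
    c=eyes.read_camera(name); cv2.imwrite('pics/'+fn, c['img'][:,:,::-1]); return c
E
python3 - <<'E'
from h import *
import pickle
print(sensors.state(), manip.grasp_offset)
for n in ['side','top','wrist']:
    c=snap(n,n+'0.png'); pickle.dump(c,open(n+'0.pkl','wb'))
    print({k:v for k,v in c.items() if k!='img'})
E
```

```text
pics
{'time': 0.0, 'qpos': array([-1.27690852e+00,  2.64756300e-01,  1.60541092e+00,  8.38803132e-07,
        1.27367514e+00, -3.68798855e-02]), 'qd': array([ 8.63854211e-04, -6.48330357e-04,  1.47046887e-03, -4.41383989e-04,
        2.02528120e-04,  9.92732701e-06]), 'effort': array([-1.02464226e-03, -5.15116310e+01, -3.67314506e+01, -3.27222215e-04,
        1.28138563e-02,  1.65320233e-05]), 'tcp_pos': array([ 219.01566303, -637.69651142,  229.93995741]), 'eef_rot': array([-3.09652558e+00, -5.16835664e-01,  4.51292163e-04]), 'force': array([-0.01466113,  0.0908749 ,  0.74562705]), 'wrist_torque': array([ 0.00196973, -0.01962569, -0.0714995 ]), 'grip_width': 85.33649619453432} -18.700000000000003
{'fx': 547.9852906262452, 'fy': 547.9852906262452, 'cx': 323.0443251736794, 'cy': 242.29677192752683, 'k1': -0.09211601127754215, 'rvec': array([ 2.09991922, -0.11552201,  0.03285484]), 'tvec': array([-570.01865097,   95.68303795, 1186.05034561])}
{'fx': 554.196882452527, 'fy': 554.196882452527, 'cx': 326.03042192435475, 'cy': 242.4917144632659, 'k1': -0.009642337290942807, 'rvec': array([ 2.19273092, -2.17549722,  0.07951962]), 'tvec': array([ -79.32275231,  564.88775252, 1324.74991113])}
{'fx': 375.54536352736955, 'fy': 375.54536352736955, 'cx': 317.7901176305092, 'cy': 233.7276621398559, 'k1': -0.034120823160830455, 'tool_from_camera': array([[ 1.58881914e-04, -9.59443369e-01, -2.81901396e-01,
         7.21394254e+01],
       [ 9.99999711e-01, -5.72704699e-05,  7.58526362e-04,
        -4.05464077e-01],
       [-7.43907714e-04, -2.81901435e-01,  9.59443082e-01,
        -1.42998309e+02],
       [ 0.00000000e+00,  0.00000000e+00,  0.00000000e+00,
         1.00000000e+00]])}
```

View pics/top0.png

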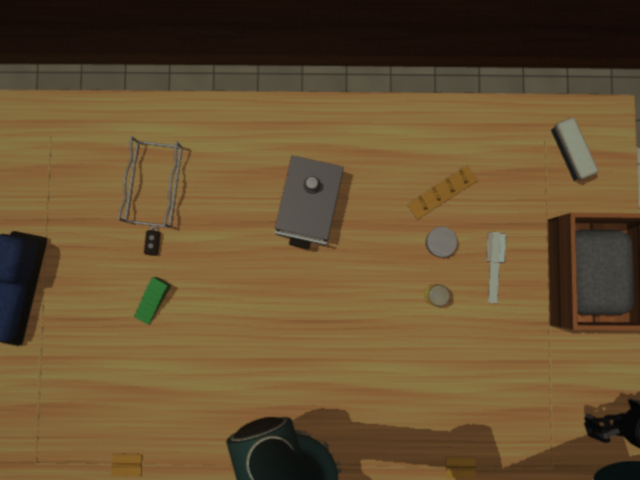

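View pics/side0.png

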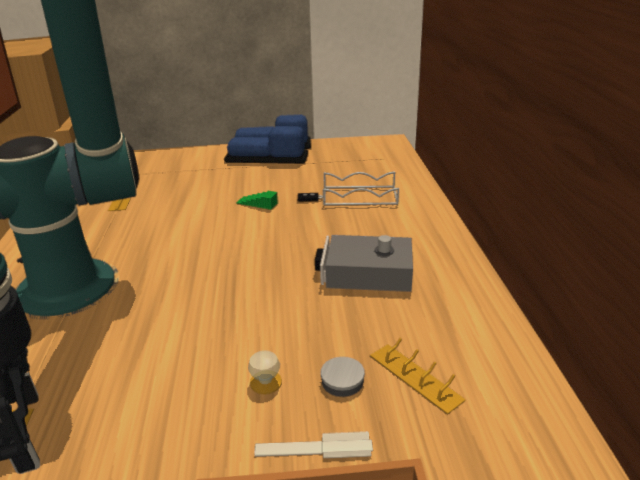

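View pics/wrist0.png

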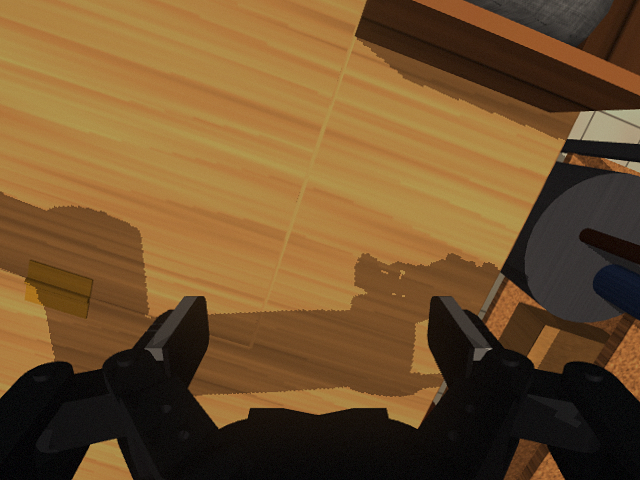

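The top view shows the caddy around (310,200) with its button at (312,184), the remote at (152,242) close to the wire rack, and the green doorstop at (152,300). I'll enlarge these areas.

```bash
python3 - <<'E'
import cv2
t=cv2.imread('pics/top0.png'); s=cv2.imread('pics/side0.png')
cv2.imwrite('pics/tc1.png',cv2.resize(t[145:255,265:355],None,fx=5,fy=5,interpolation=cv2.INTER_CUBIC))
cv2.imwrite('pics/tc2.png',cv2.resize(t[205:330,115:195],None,fx=4.8,fy=4.8,interpolation=cv2.INTER_CUBIC))
cv2.imwrite('pics/sc1.png',cv2.resize(s[180:300,290:420],None,fx=5,fy=5,interpolation=cv2.INTER_CUBIC))
E
```

```text
(no output)
```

View pics/tc1.png

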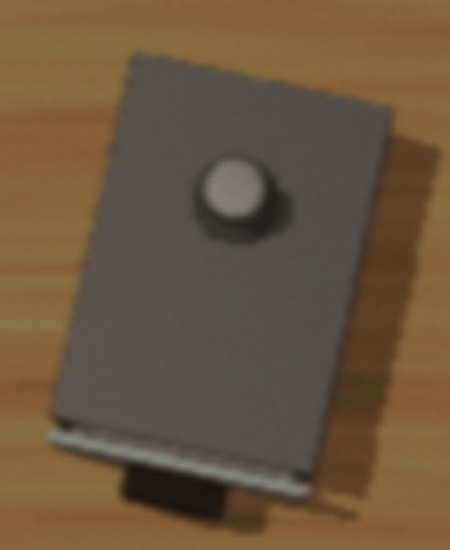

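View pics/tc2.png

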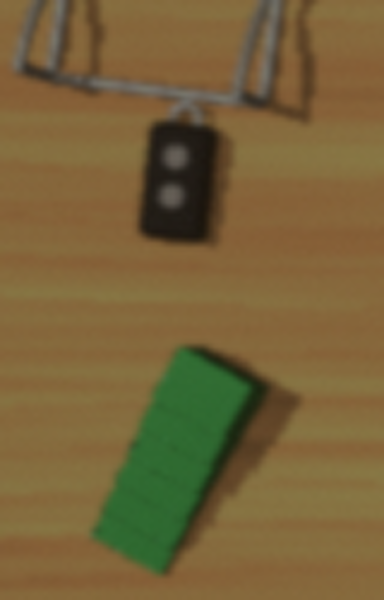

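View pics/sc1.png

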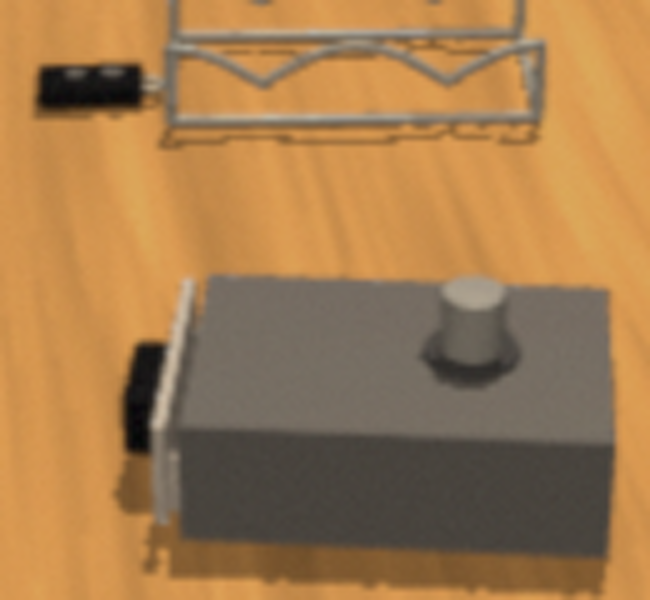

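```bash
cat >> h.py <<'E'
import pickle
def undist(c,px):
    px=np.atleast_2d(np.array(px,float)); d=np.c_[(px[:,0]-c['cx'])/c['fx'],(px[:,1]-c['cy'])/c['fy']]
    u=d.copy()
    for _ in range(30): u=d/(1+c['k1']*(u**2).sum(1,keepdims=True))
    return np.c_[u,np.ones(len(u))]
def extr(c,tool=None):
    "returns R,o : world from cam"
    if 'rvec' in c:
        R=cv2.Rodrigues(c['rvec'])[0]; return R.T,-R.T@c['tvec']
    s=tool; Rt=cv2.Rodrigues(s['eef_rot'])[0]; T=c['tool_from_camera']
    return Rt@T[:3,:3], Rt@T[:3,3]+s['tcp_pos']
def toz(c,px,z,tool=None):
    R,o=extr(c,tool); r=undist(c,px)@R.T; z=np.broadcast_to(z,len(r)); return o+r*((z-o[2])/r[:,2])[:,None]
def proj(c,P,tool=None):
    R,o=extr(c,tool); q=(np.atleast_2d(P)-o)@R; u=q[:,:2]/q[:,2:]; u=u*(1+c['k1']*(u**2).sum(1,keepdims=True))
    return np.c_[u[:,0]*c['fx']+c['cx'],u[:,1]*c['fy']+c['cy']]
E
python3 - <<'E'
from h import *
np.set_printoptions(precision=1,suppress=True)
t=pickle.load(open('top0.pkl','rb')); s=pickle.load(open('side0.pkl','rb'))
f=lambda a,k,o:(np.array(a)+.5)/k-.5+o
C=toz(t,f([(135,55),(392,107),(55,415),(310,475)],5,(265,145)),58); print(C, C.mean(0))
print([np.linalg.norm(C[i]-C[j]) for i,j in((0,1),(2,3),(0,2),(1,3))])
d=(C[0]+C[1]-C[2]-C[3]); print('yaw',np.degrees(np.arctan2(d[1],d[0])))
d=(C[0]-C[1]+C[2]-C[3]); print('yaw y',np.degrees(np.arctan2(d[1],d[0]))-90)
print('btn',toz(t,f([(235,187)],5,(265,145)),90))
F=toz(t,f([(153,122),(217,130),(141,238),(205,243),(187,98),(175,156),(171,196)],4.8,(115,205)),[16,16,16,16,5,17,17]);print('fob',F,F[:4].mean(0))
for i,j in((0,1),(2,3),(0,2),(1,3)): print(np.linalg.norm(F[i]-F[j]))
d=F[0]+F[1]-F[2]-F[3];print('fyaw',np.degrees(np.arctan2(d[1],d[0])), np.degrees(np.arctan2(*(F[5]-F[6])[[1,0]])))
# side
print('side C top corners', toz(s,f([(207,276),(612,290),(180,430),(612,442)],5,(290,180)),58))
print('side btn',toz(s,f([(475,292)],5,(290,180)),90))
print('push block top', toz(t,f([(122,498),(222,518)],5,(265,145)),45))
print('panel top outer edge', toz(t,f([(48,438),(308,495)],5,(265,145)),56))
E
```

```text
[[ 770.2    9.    58. ]
 [ 746.  -113.9   58. ]
 [ 597.1   44.7   58. ]
 [ 569.6  -76.2   58. ]] [670.7 -34.1  58. ]
[np.float64(125.23965459439358), np.float64(123.91748359693854), np.float64(176.66854212260904), np.float64(180.33251582578865)]
yaw -11.865696151071212
yaw y -11.980017489540472
btn [[700.9 -40.3  90. ]]
fob [[592.9 363.9  16. ]
 [589.1 331.2  16. ]
 [533.8 368.1  16. ]
 [531.5 335.5  16. ]
 [606.4 350.4   5. ]
 [575.6 351.8  17. ]
 [555.2 353.2  17. ]] [561.8 349.7  16. ]
32.96862713655416
32.676828521764754
59.27899246677884
57.73815068204357
fyaw -4.223537047540164 -3.9396361614100814
side C top corners [[ 596.3   42.4   58. ]
 [ 773.6    5.2   58. ]
 [ 571.5  -82.9   58. ]
 [ 744.7 -115.3   58. ]]
side btn [[701.3 -42.4  90. ]]
push block top [[558.9  13.3  45. ]
 [549.8 -34.4  45. ]]
panel top outer edge [[586.4  48.   56. ]
 [560.3 -75.3  56. ]]
```

```bash
cat >> h.py <<'E'
def go(x,y,z,yaw=None):
    s=sensors.state(); R=cv2.Rodrigues(s['eef_rot'])[0]
    np.set_printoptions(precision=2,suppress=True)
    cy=np.degrees(np.arctan2(R[1,0],R[0,0]))
    print('t',s['time'],'yaw',cy,'tcp',s['tcp_pos'],'F',s['force'],'w',s['grip_width'],'toolz',R[:,2])
    print('delta tool', R.T@(np.array([x,y,z])-s['tcp_pos']))
    if yaw is not None:
        T=np.array([[np.cos(yaw/57.29578),np.sin(yaw/57.29578),0],[np.sin(yaw/57.29578),-np.cos(yaw/57.29578),0],[0,0,-1]]).T
        T=np.c_[[np.cos(np.radians(yaw)),np.sin(np.radians(yaw)),0],[np.sin(np.radians(yaw)),-np.cos(np.radians(yaw)),0],[0,0,-1]]
        print('rotvec deg',np.degrees(cv2.Rodrigues(R.T@T)[0].ravel()),'delta in final tool',T.T@(np.array([x,y,z])-s['tcp_pos']))
E
python3 -c "
from h import *
go(701,-41,230,-11.9)"
```

```text
t 0.15 yaw 18.952949158679605 tcp [ 219.08 -637.87  230.23] F [ 0.19  0.45 -0.06] w 85.33319779187214 toolz [-0.  0. -1.]
delta tool [ 649.65 -407.98    0.99]
rotvec deg [-0.1   0.02 30.85] delta in final tool [ 348.49 -683.41    0.23]
```

Request:
servo_tool(rows=[0,0,6.16,0,0,0,0,0,0,6.16,0,0,0,0,0,0,6.16,0,0,0,0,0,0,6.16,0,0,0,0,0,0,6.16,0,0,0,0])

```text
time: 0.57
tcp_pos: [219.1, -638.1, 230.7]
eef_rot: [-3.123, 0.332, 0.001]
force: [-0.5, -0.2, 0.2]
grip_width: 25.8
```

```bash
python3 -c "
from h import *
go(701,-41,180,-11.9)"
```

```text
t 0.5667 yaw -12.152649383930216 tcp [ 219.13 -638.08  230.7 ] F [-0.45 -0.18  0.21] w 25.75236108028081 toolz [-0.  0. -1.]
delta tool [ 345.4  -685.09   51.14]
rotvec deg [-0.05  0.03 -0.25] delta in final tool [ 348.39 -683.61   50.7 ]
```

Request:
servo_tool(rows=[0,0,0,17.3,-34.2,0,0,0,0,0,17.3,-34.2,0,0,0,0,0,17.3,-34.2,0,0,0,0,0,17.3,-34.2,0,0,0,0,0,17.3,-34.2,0,0,0,0,0,17.3,-34.2,0,0,0,0,0,17.3,-34.2,0,0,0,0,0,17.3,-34.2,0,0,0,0,0,17.3,-34.2,0,0,0,0,0,17.3,-34.2,0,0])

```text
time: 1.4
tcp_pos: [459.4, -337.4, 231.1]
eef_rot: [-3.125, 0.324, 0.0]
force: [0.7, 0.1, -0.2]
grip_width: 0.1
```

Request:
servo_tool(rows=[0,0,0,17.3,-34.2,0,0,0,0,0,17.3,-34.2,0,0,0,0,0,17.3,-34.2,0,0,0,0,0,17.3,-34.2,0,0,0,0,0,17.3,-34.2,0,0,0,0,0,17.3,-34.2,0,0,0,0,0,17.3,-34.2,0,0,0,0,0,17.3,-34.2,0,0,0,0,0,17.3,-34.2,0,0,0,0,0,0,0,0,0,0,0,0,0,0,0,0])

```text
time: 2.32
tcp_pos: [674.9, -67.9, 230.3]
eef_rot: [3.125, -0.319, -0.002]
force: [0.5, -1.4, 0.0]
grip_width: 0.1
```

```bash
python3 -c "
from h import *
go(701,-41,140,-11.9)
s=sensors.state(); c=snap('wrist','w1.png'); pickle.dump((s,c),open('w1.pkl','wb'))"
```

```text
t 2.3167 yaw -11.642129490401128 tcp [674.89 -67.86 230.31] F [ 0.49 -1.36  0.01] w 0.10881315222081116 toolz [-0.  0. -1.]
delta tool [ 20.28 -31.59  90.27]
rotvec deg [0.01 0.08 0.26] delta in final tool [ 20.02 -31.66  90.31]
```

View pics/w1.png

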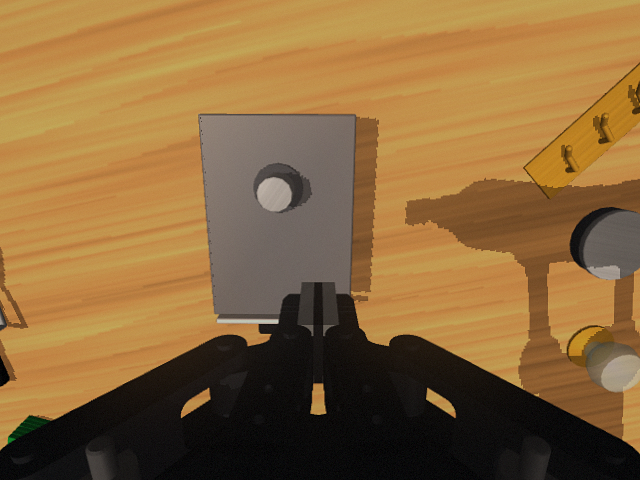

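```bash
python3 -c "
from h import *
s,c=pickle.load(open('w1.pkl','rb'))
print(toz(c,[(275,194)],90,s), toz(c,[(199,114),(355,114),(351,290),(217,313)],58,s))
print(proj(c,[s['tcp_pos']],s))
print(s['time'])
"
```

```text
[[701.2847848  -39.57506747  90.        ]] [[ 772.19115612   10.08367457   58.        ]
 [ 746.60752942 -112.75744267   58.        ]
 [ 595.67764669  -82.26757108   58.        ]
 [ 597.70347725   44.81416276   58.        ]]
[[318.90416224 302.11303426]]
2.3167
```

Request:
servo_tool(rows=[0,0,0.25,10,-16,0,0,0,0,0,10,-16,0,0,0,0,0,0,0,35,0,0,0,0,0,0,35,0,0,0,0,0,0,30,0,0,0,0,0,0,20,0,0,0,0,0,0,0,0,0,0,0,0,0,0,0])

```text
time: 3.03
tcp_pos: [698.5, -44.2, 109.7]
eef_rot: [3.123, -0.334, -0.006]
force: [-0.0, -0.2, 0.2]
grip_width: -0.3
```

```bash
python3 -c "
from h import *
go(701,-40.5,95,-11.9)
s=sensors.state(); c=snap('wrist','w2.png'); pickle.dump((s,c),open('w2.pkl','wb'))"
```

```text
t 3.0333 yaw -12.195441724721984 tcp [698.47 -44.17 109.68] F [-0.01 -0.22  0.25] w -0.27379983636855904 toolz [-0.  0. -1.]
delta tool [ 1.75 -4.13 14.67]
rotvec deg [ 0.04  0.23 -0.3 ] delta in final tool [ 1.72 -4.11 14.68]
```

View pics/w2.png

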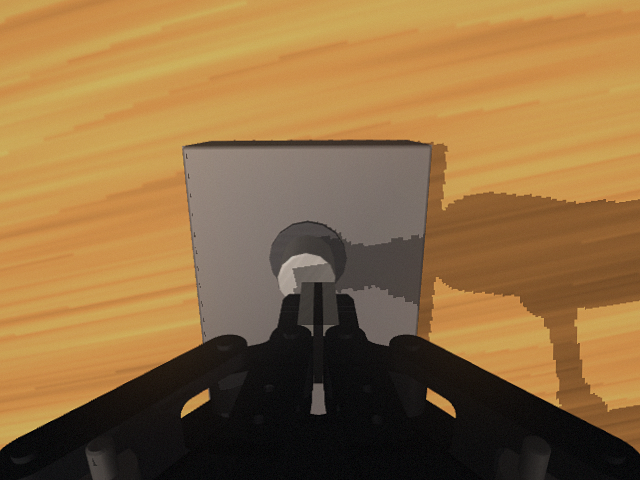

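Request:
servo_tool(rows=[0,0,0,2,-4,0,0,0,0,0,0,0,6,0,0,0,0,0,0,6,0,0,0,0,0,0,4,0,0,0,0,0,0,2,0,0,0,0,0,0,0,0])

```text
time: 3.58
tcp_pos: [702.6, -39.1, 92.3]
eef_rot: [3.124, -0.331, -0.003]
force: [-0.1, -0.2, -0.5]
grip_width: 0.3
```

Request:
servo_tool(rows=[0,0,0,0,0,1,0,0,0,0,0,0,1,0,0,0,0,0,0,0,0])

```text
time: 3.83
tcp_pos: [703.3, -39.3, 91.2]
eef_rot: [-3.124, 0.331, 0.0]
force: [0.9, -0.1, 0.9]
grip_width: -0.0
```

Request:
servo_tool(rows=[0,0,0,0,0,1,0,0,0,0,0,0,1,0,0,0,0,0,0,0,0])

```text
time: 4.08
tcp_pos: [703.6, -39.3, 89.6]
eef_rot: [-3.124, 0.331, -0.001]
force: [-1.2, 0.1, 1.2]
grip_width: -0.0
```

Request:
servo_tool(rows=[0,0,0,-2,0,1,0,0,0,0,0,0,0,0])

```text
time: 4.25
tcp_pos: [702.1, -39.0, 88.9]
eef_rot: [3.124, -0.331, 0.003]
force: [1.2, -0.1, 1.6]
grip_width: -0.1
```

Request:
servo_tool(rows=[0,0,0,0,0,1,0,0,0,0,0,0,0,0])

```text
time: 4.42
tcp_pos: [701.9, -38.9, 87.6]
eef_rot: [-3.124, 0.331, -0.002]
force: [1.7, -0.7, 2.0]
grip_width: 0.1
```

Request:
servo_tool(rows=[0,0,0,0,0,1,0,0,0,0,0,0,0,0])

```text
time: 4.58
tcp_pos: [701.7, -38.9, 86.3]
eef_rot: [-3.124, 0.331, -0.001]
force: [1.5, -0.3, 2.7]
grip_width: -0.2
```

Request:
servo_tool(rows=[0,0,0,0,0,1,0,0,0,0,0,0,0,0])

```text
time: 4.75
tcp_pos: [701.5, -38.9, 85.2]
eef_rot: [-3.124, 0.331, -0.0]
force: [2.1, -0.8, 2.5]
grip_width: -0.0
```

Request:
servo_tool(rows=[0,0,0,0,0,1,0,0,0,0,0,0,0,0])

```text
time: 4.92
tcp_pos: [701.4, -38.9, 84.1]
eef_rot: [-3.124, 0.331, -0.0]
force: [1.5, -0.3, 1.9]
grip_width: -0.0
```

Request:
servo_tool(rows=[0,0,0,0,0,1,0,0,0,0,0,0,0,0])

```text
time: 5.08
tcp_pos: [701.4, -38.9, 83.1]
eef_rot: [3.124, -0.331, 0.0]
force: [2.1, -0.7, 2.2]
grip_width: -0.1
```

Request:
servo_tool(rows=[0,0,0,0,0,1,0,0,0,0,0,0,0,0])

```text
time: 5.25
tcp_pos: [701.4, -38.8, 82.3]
eef_rot: [3.124, -0.331, -0.0]
force: [1.4, 0.3, 3.5]
grip_width: 0.4
```

Request:
servo_tool(rows=[0,0,0,0,0,1,0,0,0,0,0,0,0,0])

```text
time: 5.42
tcp_pos: [701.4, -38.9, 81.8]
eef_rot: [-3.124, 0.331, -0.0]
force: [-0.4, -0.3, 5.4]
grip_width: 0.4
```

Request:
servo_tool(rows=[0,0,0,0,0,1,0,0,0,0,0,0,0,0])

```text
time: 5.58
tcp_pos: [701.4, -38.9, 81.3]
eef_rot: [-3.124, 0.331, -0.0]
force: [-0.7, -0.5, 6.6]
grip_width: 0.3
```

Request:
servo_tool(rows=[0,0,0,0,0,1,0,0,0,0,0,0,0,0])

```text
time: 5.75
tcp_pos: [701.5, -38.9, 80.4]
eef_rot: [-3.124, 0.331, -0.0]
force: [-0.7, 0.1, 8.0]
grip_width: 0.1
```

Request:
servo_tool(rows=[0,0,0,0,0,1,0,0,0,0,0,0,0,0])

```text
time: 5.92
tcp_pos: [701.4, -38.8, 79.1]
eef_rot: [-3.124, 0.331, -0.0]
force: [-0.9, -0.1, 6.6]
grip_width: -0.1
```

Request:
servo_tool(rows=[0,0,0,0,0,0.7,0,0,0,0,0,0,0,0])

```text
time: 6.08
tcp_pos: [701.4, -38.8, 78.5]
eef_rot: [3.124, -0.331, 0.0]
force: [0.4, 0.2, 6.4]
grip_width: 0.1
```

```bash
python3 -c "
from h import *
c=snap('top','t1.png');print(sensors.state()['force'],sensors.state()['tcp_pos'])
cv2.imwrite('pics/t1c.png',cv2.resize(c['img'][140:290,250:370,::-1],None,fx=4,fy=4))"
```

```text
[ 0.19855174 -0.01281615  7.4349607 ] [701.43758859 -38.86777184  78.54326822]
```

View pics/t1c.png

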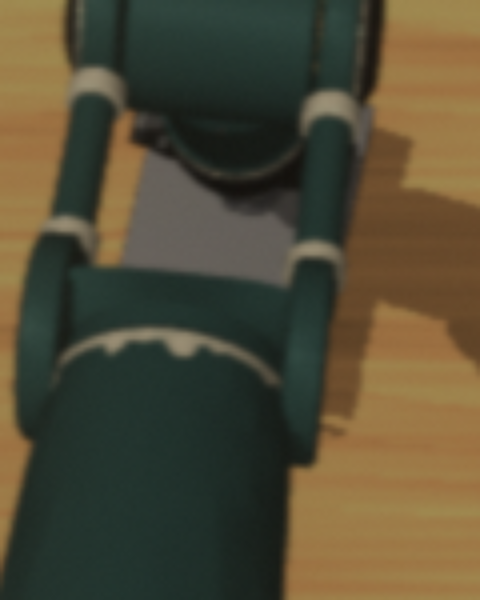

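Top view is blocked by the arm. I'll use the side view for the tray from now on.

Request:
servo_tool(rows=[0,0,0,0,0,0.6,0,0,0,0,0,0,0,0])

```text
time: 6.3
tcp_pos: [701.4, -38.8, 77.9]
eef_rot: [3.124, -0.331, 0.0]
force: [0.0, 0.0, 6.4]
grip_width: 0.5
```

```bash
python3 -c "
from h import *
c=snap('side','s1.png');print(sensors.state()['force'],sensors.state()['tcp_pos'])
cv2.imwrite('pics/s1c.png',cv2.resize(c['img'][180:300,250:420,::-1],None,fx=4,fy=4))"
```

```text
[ 0.09122532 -0.16161473  8.08081745] [701.40888481 -38.85902565  77.89088925]
```

View pics/s1c.png

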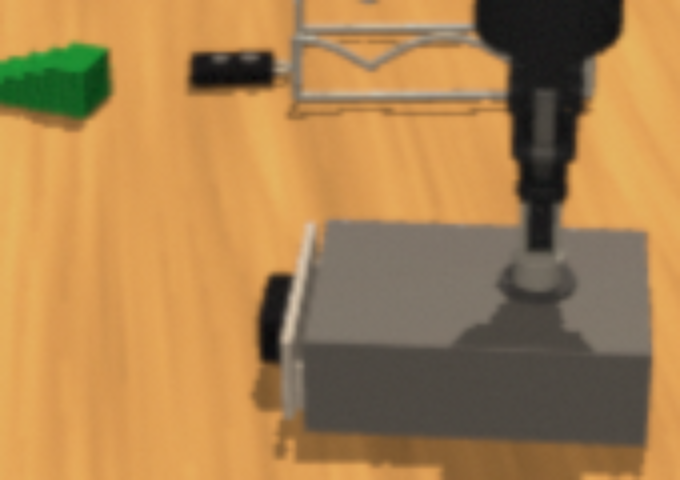

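The tray is still shut (panel at about (300,320) in the crop), so I'll go on gently.

Request:
servo_tool(rows=[0,0,0,0,0,0.5,0,0,0,0,0,0,0,0])

```text
time: 6.52
tcp_pos: [701.4, -38.8, 77.2]
eef_rot: [-3.124, 0.331, -0.0]
force: [0.6, 0.6, 6.6]
grip_width: 0.1
```

Request:
servo_tool(rows=[0,0,0,0,0,0.5,0,0,0,0,0,0,0,0])

```text
time: 6.68
tcp_pos: [701.4, -38.8, 76.5]
eef_rot: [-3.124, 0.331, -0.0]
force: [0.1, -0.5, 7.1]
grip_width: -0.1
```

```bash
python3 -c "
from h import *
c=snap('side','s2.png');print(sensors.state()['force'],sensors.state()['tcp_pos'])
cv2.imwrite('pics/s2c.png',cv2.resize(c['img'][180:300,250:420,::-1],None,fx=4,fy=4))"
```

```text
[-0.27538473 -0.86986652  7.16232567] [701.45360234 -38.8425018   76.58406478]
```

View pics/s2c.png

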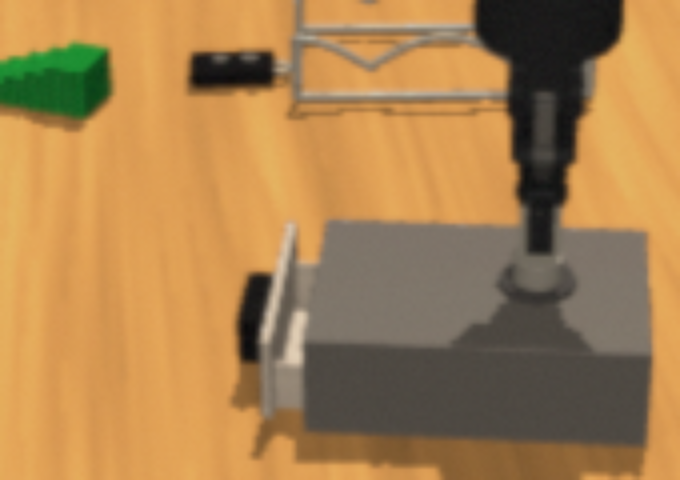

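The tray has begun to spring out. I'll hold a moment, then lift off.

Request:
servo_tool(rows=[0,0,0,0,0,0,0,0,0,0,0,0,0,0,0,0,0,0,0,-10,0,0,0,0,0,0,-20,0,0,0,0,0,0,-40,0,0,0,0,0,0,-40,0,0,0,0,0,0,-40,0])

```text
time: 7.32
tcp_pos: [699.4, -38.6, 225.7]
eef_rot: [3.124, -0.331, -0.008]
force: [0.1, -0.9, 0.4]
grip_width: 0.2
```

```bash
python3 -c "
from h import *
c=snap('side','s3.png')
cv2.imwrite('pics/s3c.png',cv2.resize(c['img'][180:320,250:420,::-1],None,fx=4,fy=4))
go(562,349.7,120,-4.1)"
```

```text
t 7.3667 yaw -12.09567333611315 tcp [704.46 -39.09 237.62] F [2.57 0.51 7.4 ] w 0.03336025276376501 toolz [ 0.01 -0.   -1.  ]
delta tool [-222.04 -350.14  115.67]
rotvec deg [-0.03 -0.63 -8.  ] delta in final tool [-169.89 -377.61  117.62]
```

View pics/s3c.png

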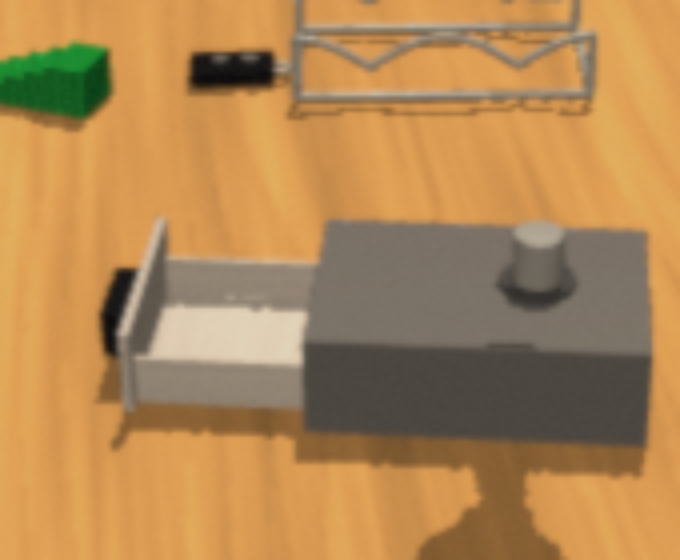

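Request:
servo_tool(rows=[0,0,-4,0,0,0,60,0,0,-4,0,0,0,60,0,0,0,-16.8,-37.5,0,60,0,0,0,-16.8,-37.5,0,60,0,0,0,-16.8,-37.5,0,60,0,0,0,-16.8,-37.5,0,60,0,0,0,-16.8,-37.5,0,60,0,0,0,-16.8,-37.5,0,60,0,0,0,-16.8,-37.5,0,60,0,0,0,-16.8,-37.5,0,60,0,0,0,-16.8,-37.5,0,60,0,0,0,-16.8,-37.5,0,60])

```text
time: 8.37
tcp_pos: [558.5, 348.4, 225.1]
eef_rot: [3.138, -0.112, -0.004]
force: [-0.4, 0.0, 0.5]
grip_width: 60.1
```

Request:
servo_tool(rows=[0,0,0,0,0,20,60,0,0,0,0,0,20,60,0,0,0,0,0,0,60,0,0,0,0,0,0,60,0,0,0,0,0,0,60])

```text
time: 8.78
tcp_pos: [560.6, 346.7, 186.2]
eef_rot: [3.139, -0.113, -0.001]
force: [0.3, -0.1, -0.4]
grip_width: 60.1
```

```bash
python3 -c "
from h import *
go(562,349.7,120,-4.1)
s=sensors.state(); c=snap('wrist','w3.png'); pickle.dump((s,c),open('w3.pkl','wb'))
c=snap('top','t3.png'); pickle.dump(c,open('t3.pkl','wb'))
cv2.imwrite('pics/t3c.png',cv2.resize(c['img'][140:290,250:370,::-1],None,fx=4,fy=4))
"
```

```text
t 8.7833 yaw -4.128385810168789 tcp [560.56 346.73 186.16] F [ 0.32 -0.14 -0.36] w 60.14227059376907 toolz [-0. -0. -1.]
delta tool [ 1.27 -3.1  66.16]
rotvec deg [ 0.03  0.04 -0.03] delta in final tool [ 1.23 -3.07 66.16]
```

View pics/w3.png

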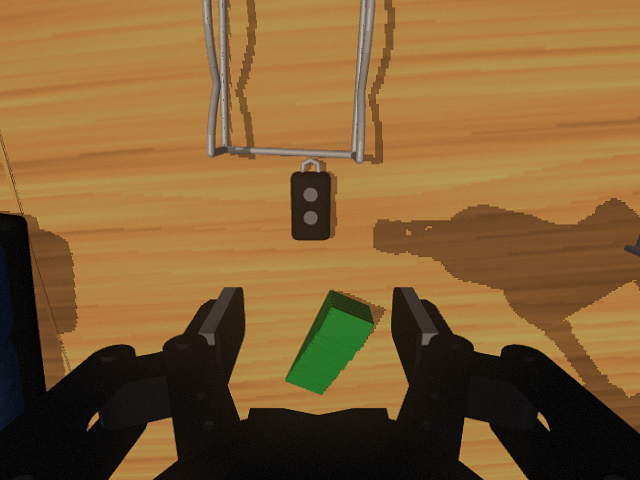

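View pics/t3c.png

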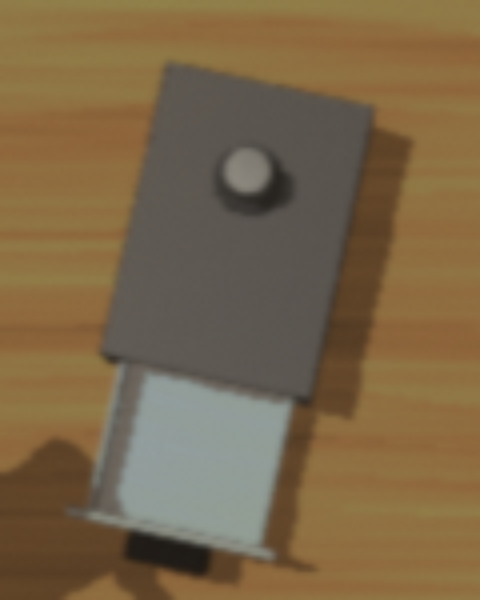

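```bash
python3 -c "
from h import *
np.set_printoptions(precision=1,suppress=True)
s,c=pickle.load(open('w3.pkl','rb'))
F=toz(c,[(291,172),(330,172),(330,239),(291,239)],16,s);print(F,F.mean(0)); print(toz(c,[(311,195),(310.5,218),(311,158)],[17,17,5],s))
t=pickle.load(open('t3.pkl','rb'))
f=lambda a,k,o:(np.array(a)+.5)/k-.5+o
P=toz(t,f([(68,513),(273,557)],4,(250,140)),56); print(P,P.mean(0))
print(toz(t,f([(126,558),(207,574)],4,(250,140)),45))
C=toz(t,f([(167,63),(372,106),(103,355),(309,401)],4,(250,140)),58);print(C,C.mean(0))
"
```

```text
[[595.4 366.8  16. ]
 [593.1 334.5  16. ]
 [535.  338.1  16. ]
 [537.4 372.1  16. ]] [565.2 352.9  16. ]
[[575.1 351.7  17. ]
 [555.3 353.6  17. ]
 [604.7 349.6   5. ]]
[[501.8  64.6  56. ]
 [476.9 -56.4  56. ]] [489.4   4.1  56. ]
[[475.7  31.   45. ]
 [466.7 -17.2  45. ]]
[[ 770.7    9.5   58. ]
 [ 745.7 -113.    58. ]
 [ 595.3   45.2   58. ]
 [ 569.   -76.8   58. ]] [670.2 -33.8  58. ]
```

Request:
servo_tool(rows=[0,0,0,2.7,-4.5,30,60,0,0,0,0,0,30,60,0,0,0,0,0,30,60,0,0,0,0,0,30,60,0,0,0,0,0,25,60,0,0,0,0,0,15,60,0,0,0,0,0,10,60,0,0,0,0,0,8,60,0,0,0,0,0,0,60])

```text
time: 9.63
tcp_pos: [563.7, 351.2, 7.5]
eef_rot: [3.139, -0.113, -0.001]
force: [-0.2, 0.1, 0.4]
grip_width: 59.7
```

Request:
servo_tool(rows=[0,0,0,0,0,2,60,0,0,0,0,0,2,60,0,0,0,0,0,0,60,0,0,0,0,0,0,60])

```text
time: 9.97
tcp_pos: [564.2, 351.9, 5.1]
eef_rot: [-3.139, 0.112, -0.002]
force: [-0.4, -0.3, 0.2]
grip_width: 59.8
```

```bash
python3 -c "
from h import *
go(563.5,351,2,-4.1)
s=sensors.state(); c=snap('wrist','w4.png'); pickle.dump((s,c),open('w4.pkl','wb'))
"
```

```text
t 9.9667 yaw -4.091648333053843 tcp [564.25 351.89   5.1 ] F [-0.43 -0.3   0.2 ] w 59.82730454886625 toolz [ 0.  0. -1.]
delta tool [-0.69  0.95  3.09]
rotvec deg [-0.05 -0.08  0.01] delta in final tool [-0.68  0.95  3.1 ]
```

View pics/w4.png

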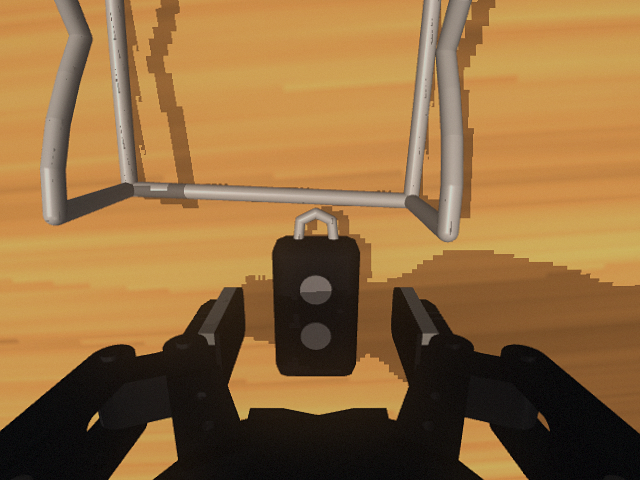

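The fob is centred between the pads (keys at (316,290) and (316,336)). I'll go down 3 mm and grip.

Request:
servo_tool(rows=[0,0,0,0,0,3,60,0,0,0,0,0,0,60,0,0,0,0,0,0,28,0,0,0,0,0,0,28,0,0,0,0,0,0,28,0,0,0,0,0,0,28,0,0,0,0,0,0,28], grip_force=30)

```text
time: 10.6
tcp_pos: [563.8, 351.6, 1.1]
eef_rot: [-3.139, 0.112, -0.0]
force: [-0.0, 0.3, 0.1]
grip_width: 33.3
```

Request:
servo_tool(rows=[0,0,0,-4,0,-1,28,0,0,0,-4,0,-2,28,0,0,0,-4,0,-4,28,0,0,0,0,0,-15,28,0,0,0,0,0,-30,28,0,0,0,0,0,-35,28,0,0,0,0,0,-35,28,0,0,0,0,0,-20,28,0,0,0,0,0,0,28,0,0,0,0,0,0,28])

```text
time: 11.43
tcp_pos: [553.0, 353.3, 146.6]
eef_rot: [-3.137, 0.112, -0.008]
force: [-0.0, -0.2, -1.5]
grip_width: 33.4
```

```bash
python3 -c "
from h import *
go(532,-6,130,-11.9)
s=sensors.state(); c=snap('wrist','w5.png'); pickle.dump((s,c),open('w5.pkl','wb'))
"
```

```text
t 11.4333 yaw -4.087967602950596 tcp [553.03 353.3  146.63] F [-0.04 -0.17 -1.53] w 33.43279438481433 toolz [ 0.  0. -1.]
delta tool [  4.56 359.93  15.48]
rotvec deg [-0.2  -0.26  7.81] delta in final tool [ 53.51 355.91  16.63]
```

View pics/w5.png

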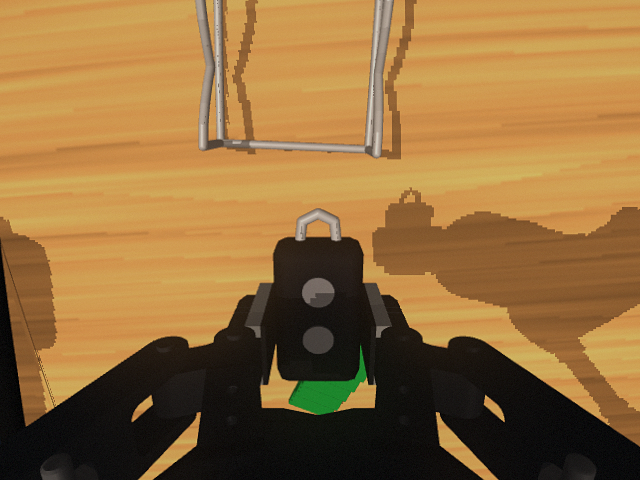

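Request:
servo_tool(rows=[0,0,3.9,0,0,0,28,0,0,3.9,0,0,0,28,0,0,0,5.4,35.5,0,28,0,0,0,5.4,35.5,0,28,0,0,0,5.4,35.5,0,28,0,0,0,5.4,35.5,0,28,0,0,0,5.4,35.5,0,28,0,0,0,5.4,35.5,0,28,0,0,0,5.4,35.5,0,28,0,0,0,5.4,35.5,0,28,0,0,0,5.4,35.5,0,28,0,0,0,5.4,35.5,0,28])

```text
time: 12.48
tcp_pos: [528.9, -7.6, 140.7]
eef_rot: [3.125, -0.325, -0.007]
force: [0.6, 0.4, -0.1]
grip_width: 33.3
```

Request:
servo_tool(rows=[0,0,0,0,0,0,28,0,0,0,0,0,0,28,0,0,0,0,0,0,28])

```text
time: 12.73
tcp_pos: [530.0, -6.0, 141.4]
eef_rot: [-3.124, 0.327, 0.005]
force: [-0.2, 0.2, -1.2]
grip_width: 33.4
```

```bash
python3 -c "
from h import *
go(533,-5.5,15,-11.9)
s=sensors.state(); c=snap('wrist','w6.png'); pickle.dump((s,c),open('w6.pkl','wb'))
"
```

```text
t 12.7333 yaw -11.961543757236678 tcp [530.    -6.03 141.38] F [-0.17  0.24 -1.22] w 33.44098969425755 toolz [-0.  0. -1.]
delta tool [  3.23  -1.13 126.37]
rotvec deg [-0.    0.18 -0.06] delta in final tool [  2.83  -1.13 126.38]
```

View pics/w6.png

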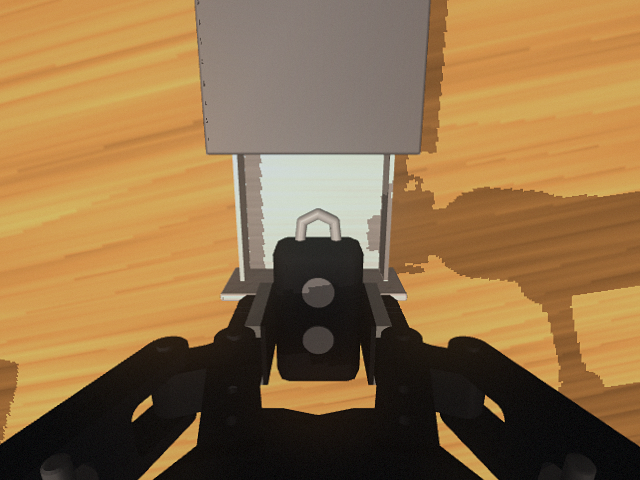

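```bash
python3 -c "
from h import *
np.set_printoptions(precision=1,suppress=True)
s,c=pickle.load(open('w6.pkl','rb'))
P=toz(c,[(221,297),(407,297)],56,s);print(P,P.mean(0))
W=toz(c,[(236,155),(393,155),(239,270),(390,270)],35,s);print(W,W.mean(0))
B=toz(c,[(207,153),(420,153)],58,s);print(B,B.mean(0))
"
```

```text
[[504.8  66.   56. ]
 [479.  -55.8  56. ]] [491.9   5.1  56. ]
[[592.   35.9  35. ]
 [570.8 -64.5  35. ]
 [513.7  55.3  35. ]
 [491.4 -50.1  35. ]] [542.   -5.8  35. ]
[[597.6  47.3  58. ]
 [571.4 -76.3  58. ]] [584.5 -14.5  58. ]
```

Request:
servo_tool(rows=[0,0,0,5,-1.5,30,28,0,0,0,0,0,30,28,0,0,0,0,0,25,28,0,0,0,0,0,20,28,0,0,0,0,0,12,28,0,0,0,0,0,6,28,0,0,0,0,0,0,28,0,0,0,0,0,0,28])

```text
time: 13.45
tcp_pos: [537.1, -5.1, 20.5]
eef_rot: [-3.125, 0.324, -0.001]
force: [0.2, 0.7, -0.1]
grip_width: 33.3
```

Request:
servo_tool(rows=[0,0,0,0,0,2,28,0,0,0,0,0,0,28,0,0,0,0,0,0,28])

```text
time: 13.7
tcp_pos: [537.5, -5.8, 19.1]
eef_rot: [-3.125, 0.326, -0.003]
force: [0.2, 0.5, -0.9]
grip_width: 33.2
```

```bash
python3 -c "
from h import *
go(536,-5,13,-11.9)
s=sensors.state(); c=snap('wrist','w7.png'); pickle.dump((s,c),open('w7.pkl','wb'))
"
```

```text
t 13.7 yaw -11.901033485514702 tcp [537.47  -5.79  19.13] F [ 0.16  0.45 -0.92] w 33.17730160561323 toolz [ 0. -0. -1.]
delta tool [-1.62 -0.47  6.13]
rotvec deg [-0.02 -0.12 -0.  ] delta in final tool [-1.61 -0.47  6.13]
```

View pics/w7.png

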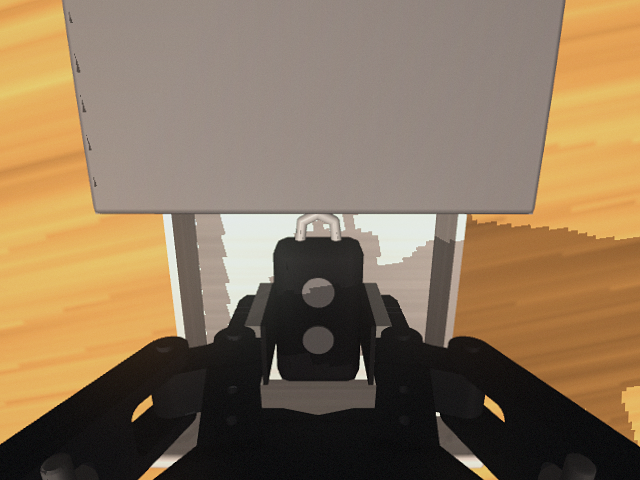

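Request:
servo_tool(rows=[0,0,0,-1,0,2,28,0,0,0,0,0,2,28,0,0,0,0,0,0,28,0,0,0,0,0,0,28])

```text
time: 14.08
tcp_pos: [535.2, -5.6, 13.8]
eef_rot: [3.125, -0.326, -0.001]
force: [0.2, -0.8, -0.9]
grip_width: 33.2
```

Request:
servo_tool(rows=[0,0,0,0,0,1.5,28,0,0,0,0,0,0,28,0,0,0,0,0,0,28])

```text
time: 14.33
tcp_pos: [535.4, -5.5, 12.3]
eef_rot: [3.125, -0.326, -0.001]
force: [-0.0, 0.6, -0.9]
grip_width: 33.2
```

Very near the floor with no contact force yet. I'll open a little to release.

Request:
servo_tool(rows=[0,0,0,0,0,0,38,0,0,0,0,0,0,46,0,0,0,0,0,0,46,0,0,0,0,0,0,46,0,0,0,0,0,0,46,0,0,0,0,0,0,46])

```text
time: 14.83
tcp_pos: [535.6, -5.5, 12.5]
eef_rot: [-3.125, 0.326, -0.0]
force: [0.8, -0.0, 0.9]
grip_width: 45.7
```

Request:
servo_tool(rows=[0,0,0,0,0,-8,46,0,0,0,0,0,-20,46,0,0,0,0,0,-35,46,0,0,0,0,0,-35,46,0,0,0,0,0,-30,46,0,0,0,0,0,0,46,0,0,0,0,0,0,46])

```text
time: 15.42
tcp_pos: [537.8, -5.6, 144.0]
eef_rot: [-3.124, 0.326, -0.01]
force: [0.3, 0.3, -0.9]
grip_width: 45.9
```

```bash
python3 -c "
from h import *
go(420,18,140,-11.9)
s=sensors.state(); c=snap('wrist','w8.png'); pickle.dump((s,c),open('w8.pkl','wb'))
"
```

```text
t 15.4167 yaw -11.898359974459051 tcp [537.84  -5.65 144.03] F [ 0.26  0.31 -0.92] w 45.94992591858209 toolz [ 0.01 -0.   -1.  ]
delta tool [-120.21    1.16    3.24]
rotvec deg [-0.06 -0.37  0.  ] delta in final tool [-120.18    1.16    4.03]
```

View pics/w8.png

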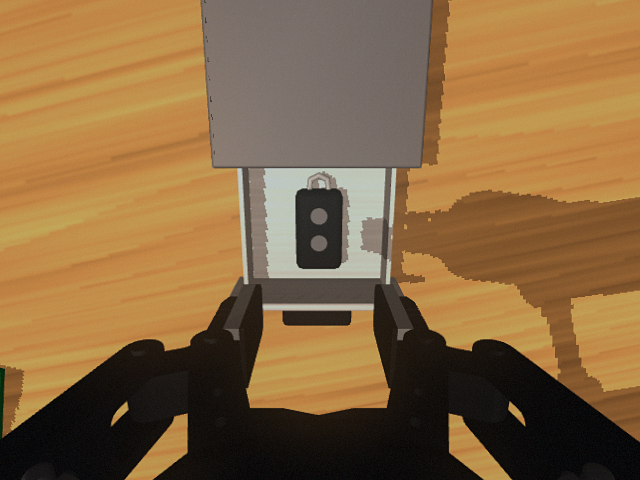

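The remote lies flat in the tray, keys at (319,216) and (319,243), clear of the walls and the panel. Next I go in front of the push block with the fingers shut.

Request:
servo_tool(rows=[0,0,0,-28,0,0,0,0,0,0,-28,0,0,0,0,0,0,-28,0,0,0,0,0,0,-28,0,0,0,0,0,0,0,0,0,0,0,0,0,0,0,0,0])

```text
time: 15.97
tcp_pos: [423.2, 17.8, 138.5]
eef_rot: [3.124, -0.325, -0.006]
force: [0.7, -0.4, -0.5]
grip_width: 0.2
```

```bash
python3 -c "
from h import *
go(428,16.5,22,-11.9)
c=snap('top','t4.png'); pickle.dump(c,open('t4.pkl','wb'))
c=snap('wrist','w9.png')
"
```

```text
t 15.9667 yaw -11.861802046342051 tcp [423.22  17.8  138.48] F [ 0.66 -0.4  -0.45] w 0.15723073900794382 toolz [-0.  0. -1.]
delta tool [  5.36   0.2  116.46]
rotvec deg [0.04 0.21 0.04] delta in final tool [  4.94   0.28 116.48]
```

View pics/w9.png

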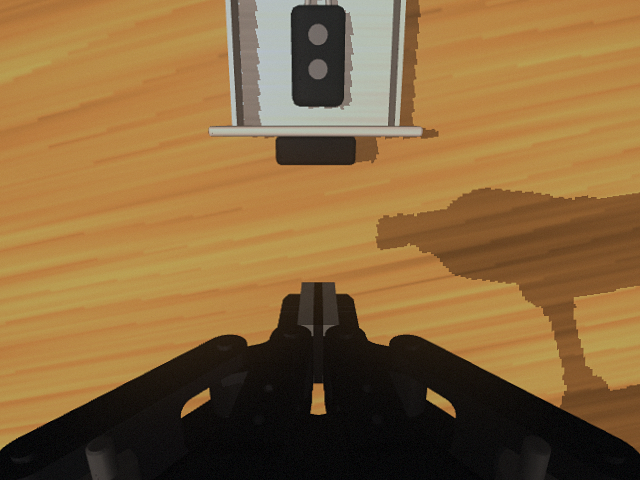

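Request:
servo_tool(rows=[0,0,0,0,0,30,0,0,0,0,0,0,30,0,0,0,0,0,0,30,0,0,0,0,0,0,20,0,0,0,0,0,0,4,0,0,0,0,0,0,0,0,0,0,0,0,0,0,0])

```text
time: 16.65
tcp_pos: [427.1, 17.4, 26.9]
eef_rot: [-3.125, 0.326, -0.001]
force: [0.0, 0.4, 0.0]
grip_width: 0.1
```

Request:
servo_tool(rows=[0,0,0,8,0,0,0,0,0,0,8,0,0,0,0,0,0,6,0,0,0,0,0,0,4,0,0,0,0,0,0,0,0,0,0,0,0,0,0,0,0,0])

```text
time: 17.15
tcp_pos: [451.9, 12.1, 26.8]
eef_rot: [-3.125, 0.326, -0.001]
force: [-0.6, -0.1, -0.1]
grip_width: -0.1
```

```bash
python3 -c "
from h import *
go(461.3,10,22,-11.9)
c=snap('wrist','w10.png')
"
```

```text
t 17.15 yaw -11.909027640306695 tcp [451.93  12.1   26.84] F [-0.61 -0.11 -0.13] w -0.13392372057104343 toolz [ 0.  0. -1.]
delta tool [9.6  0.12 4.85]
rotvec deg [-0.01 -0.03 -0.01] delta in final tool [9.6  0.13 4.84]
```

View pics/w10.png

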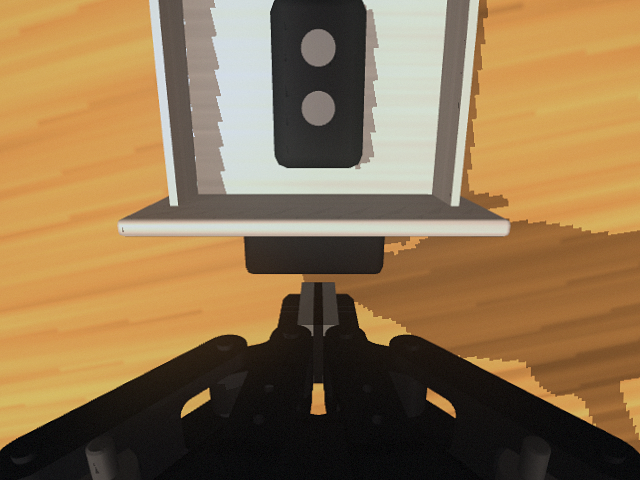

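Request:
servo_tool(rows=[0,0,0,2,0,3,0,0,0,0,2,0,0,0,0,0,0,2,0,0,0,0,0,0,1,0,0,0,0,0,0,0,0,0,0])

```text
time: 17.62
tcp_pos: [458.5, 10.7, 23.5]
eef_rot: [3.125, -0.326, 0.0]
force: [0.3, -0.1, -0.9]
grip_width: 0.1
```

Request:
servo_tool(rows=[0,0,0,1,0,0,0,0,0,0,1,0,0,0,0,0,0,0,0,0,0])

```text
time: 17.87
tcp_pos: [459.9, 10.4, 23.4]
eef_rot: [-3.125, 0.326, 0.001]
force: [-1.0, 1.3, 0.0]
grip_width: -0.0
```

Request:
servo_tool(rows=[0,0,0,1,0,0,0,0,0,0,1,0,0,0,0,0,0,0,0,0,0])

```text
time: 18.12
tcp_pos: [461.9, 10.0, 23.3]
eef_rot: [3.125, -0.326, -0.001]
force: [-2.1, 0.4, 0.1]
grip_width: -0.0
```

Request:
servo_tool(rows=[0,0,0,1,0,0,0,0,0,0,1,0,0,0,0,0,0,0,0,0,0])

```text
time: 18.37
tcp_pos: [464.1, 9.5, 23.3]
eef_rot: [3.125, -0.326, -0.0]
force: [-1.2, -0.1, 0.7]
grip_width: -0.2
```

Request:
servo_tool(rows=[0,0,0,1,0,0,0,0,0,0,2,0,0,0,0,0,0,3,0,0,0,0,0,0,4,0,0,0,0,0,0,4,0,0,0,0,0,0,4,0,0,0,0,0,0,4,0,0,0,0,0,0,4,0,0,0,0,0,0,4,0,0,0,0,0,0,4,0,0,0])

```text
time: 19.2
tcp_pos: [497.5, 2.4, 23.3]
eef_rot: [3.125, -0.326, -0.001]
force: [-3.4, 0.5, -0.2]
grip_width: -0.0
```

Request:
servo_tool(rows=[0,0,0,4,0,0,0,0,0,0,3,0,0,0,0,0,0,3,0,0,0,0,0,0,2,0,0,0,0,0,0,2,0,0,0,0,0,0,1,0,0,0,0,0,0,0,0,0,0])

```text
time: 19.78
tcp_pos: [512.2, -0.7, 23.3]
eef_rot: [3.125, -0.326, 0.0]
force: [-2.1, -0.6, -0.4]
grip_width: -0.3
```

```bash
python3 -c "
from h import *
go(530,-5,23,-11.9)
s=sensors.state();c=snap('wrist','w11.png');pickle.dump((s,c),open('w11.pkl','wb'))
"
```

```text
t 19.7833 yaw -11.89931787200514 tcp [512.17  -0.67  23.34] F [-2.08 -0.62 -0.37] w -0.26591645636536876 toolz [ 0. -0. -1.]
delta tool [18.35  0.56  0.35]
rotvec deg [ 0. -0.  0.] delta in final tool [18.35  0.56  0.34]
```

View pics/w11.png

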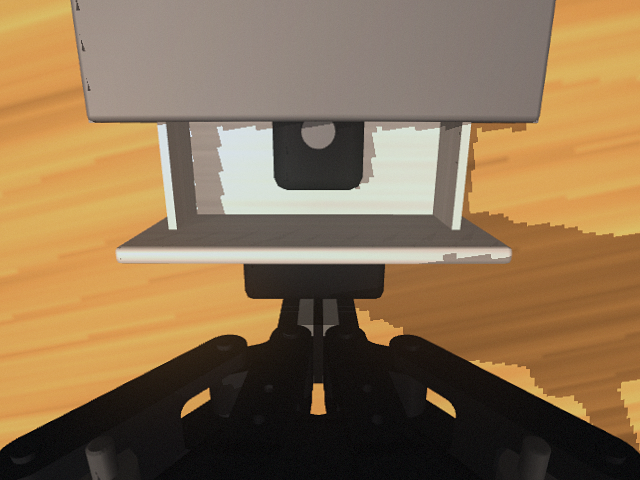

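Request:
servo_tool(rows=[0,0,0,1,0,0,0,0,0,0,2,0,0,0,0,0,0,2,0,0,0,0,0,0,1,0,0,0,0,0,0,0,0,0,0])

```text
time: 20.25
tcp_pos: [518.1, -1.9, 23.4]
eef_rot: [3.125, -0.326, 0.0]
force: [-2.8, -0.5, -2.2]
grip_width: -0.0
```

Request:
servo_tool(rows=[0,0,0,1,0,0,0,0,0,0,2,0,0,0,0,0,0,1,0,0,0,0,0,0,0,0,0,0])

```text
time: 20.58
tcp_pos: [522.0, -2.7, 23.4]
eef_rot: [3.125, -0.326, 0.0]
force: [-3.8, -0.8, -2.3]
grip_width: 0.1
```

Request:
servo_tool(rows=[0,0,0,1,0,0,0,0,0,0,1,0,0,0,0,0,0,1,0,0,0,0,0,0,0,0,0,0])

```text
time: 20.92
tcp_pos: [524.9, -3.3, 23.4]
eef_rot: [3.125, -0.326, 0.0]
force: [-3.0, -0.6, -1.3]
grip_width: 0.3
```

Request:
servo_tool(rows=[0,0,0,1,0,0,0,0,0,0,1,0,0,0,0,0,0,0,0,0,0])

```text
time: 21.17
tcp_pos: [526.9, -3.7, 23.4]
eef_rot: [3.125, -0.326, 0.0]
force: [-2.6, -1.0, -1.9]
grip_width: -0.1
```

Request:
servo_tool(rows=[0,0,0,1,0,0,0,0,0,0,1,0,0,0,0,0,0,0,0,0,0])

```text
time: 21.42
tcp_pos: [528.9, -4.1, 23.4]
eef_rot: [3.125, -0.326, 0.0]
force: [-4.1, -0.4, -2.3]
grip_width: -0.1
```

Request:
servo_tool(rows=[0,0,0,1,0,0,0,0,0,0,1,0,0,0,0,0,0,0,0,0,0])

```text
time: 21.67
tcp_pos: [530.8, -4.5, 23.4]
eef_rot: [3.125, -0.326, 0.0]
force: [-3.6, -0.6, -3.2]
grip_width: -0.3
```

Request:
servo_tool(rows=[0,0,0,1,0,0,0,0,0,0,1,0,0,0,0,0,0,0,0,0,0])

```text
time: 21.92
tcp_pos: [532.3, -4.9, 23.4]
eef_rot: [-3.125, 0.326, 0.001]
force: [-6.0, -0.1, -1.8]
grip_width: -0.1
```

Request:
servo_tool(rows=[0,0,0,1,0,0,0,0,0,0,1,0,0,0,0,0,0,0,0,0,0])

```text
time: 22.17
tcp_pos: [533.3, -5.1, 23.4]
eef_rot: [-3.125, 0.326, 0.005]
force: [-7.1, 0.5, 1.6]
grip_width: -0.1
```

Request:
servo_tool(rows=[0,0,0,1,0,0,0,0,0,0,1,0,0,0,0,0,0,0,0,0,0])

```text
time: 22.42
tcp_pos: [535.1, -5.5, 23.4]
eef_rot: [-3.125, 0.326, 0.005]
force: [-9.0, 0.7, 2.5]
grip_width: -0.2
```

Request:
servo_tool(rows=[0,0,0,1,0,0,0,0,0,0,0,0,0,0])

```text
time: 22.58
tcp_pos: [536.0, -5.6, 23.4]
eef_rot: [-3.125, 0.326, 0.005]
force: [-9.1, -0.3, 2.9]
grip_width: -0.3
```

Request:
servo_tool(rows=[0,0,0,1,0,0,0,0,0,0,0,0,0,0])

```text
time: 22.75
tcp_pos: [536.9, -5.8, 23.4]
eef_rot: [-3.125, 0.326, 0.006]
force: [-9.7, 0.6, 2.2]
grip_width: -0.1
```

Request:
servo_tool(rows=[0,0,0,1,0,0,0,0,0,0,0,0,0,0])

```text
time: 22.92
tcp_pos: [537.8, -6.0, 23.4]
eef_rot: [-3.125, 0.326, 0.006]
force: [-9.0, 1.2, 3.1]
grip_width: 0.2
```

Request:
servo_tool(rows=[0,0,0,1,0,0,0,0,0,0,0,0,0,0])

```text
time: 23.08
tcp_pos: [538.6, -6.2, 23.4]
eef_rot: [-3.124, 0.326, 0.006]
force: [-9.6, 0.7, 3.9]
grip_width: -0.2
```

Request:
servo_tool(rows=[0,0,0,1,0,0,0,0,0,0,0,0,0,0])

```text
time: 23.25
tcp_pos: [539.3, -6.4, 23.4]
eef_rot: [-3.124, 0.326, 0.007]
force: [-10.8, 1.2, 4.2]
grip_width: -0.2
```

Request:
servo_tool(rows=[0,0,0,1,0,0,0,0,0,0,0,0,0,0])

```text
time: 23.42
tcp_pos: [540.3, -6.6, 23.4]
eef_rot: [-3.124, 0.326, 0.007]
force: [-9.5, 0.4, 2.9]
grip_width: -0.0
```

Request:
servo_tool(rows=[0,0,0,1,0,0,0,0,0,0,0,0,0,0])

```text
time: 23.58
tcp_pos: [543.1, -7.1, 23.5]
eef_rot: [3.125, -0.325, -0.001]
force: [-4.2, -0.2, -1.5]
grip_width: 0.1
```

Request:
servo_tool(rows=[0,0,0,1,0,0,0,0,0,0,0,0,0,0])

```text
time: 23.75
tcp_pos: [544.7, -7.4, 23.6]
eef_rot: [-3.125, 0.326, -0.001]
force: [-3.3, -0.7, -1.8]
grip_width: 0.1
```

Request:
servo_tool(rows=[0,0,0,1,0,0,0,0,0,0,0,0,0,0])

```text
time: 23.92
tcp_pos: [545.6, -7.6, 23.5]
eef_rot: [-3.125, 0.326, -0.0]
force: [-4.5, -0.3, -0.7]
grip_width: 0.2
```

Request:
servo_tool(rows=[0,0,0,1,0,0,0,0,0,0,0,0,0,0])

```text
time: 24.08
tcp_pos: [546.5, -7.8, 23.5]
eef_rot: [-3.125, 0.326, -0.0]
force: [-4.3, -0.5, 0.1]
grip_width: 0.0
```

Request:
servo_tool(rows=[0,0,0,0.5,0,0,0,0,0,0,0,0,0,0])

```text
time: 24.25
tcp_pos: [546.9, -7.9, 23.5]
eef_rot: [-3.125, 0.326, -0.0]
force: [-3.7, -0.1, -1.0]
grip_width: -0.0
```

Request:
servo_tool(rows=[0,0,0,-1,0,0,0,0,0,0,-1,0,0,0,0,0,0,0,0,0,0])

```text
time: 24.5
tcp_pos: [544.7, -7.4, 23.5]
eef_rot: [-3.125, 0.325, -0.0]
force: [-3.4, -0.7, -0.9]
grip_width: 0.4
```

Request:
servo_tool(rows=[0,0,0,-1,0,0,0,0,0,0,-1,0,0,0,0,0,0,0,0,0,0])

```text
time: 24.75
tcp_pos: [544.0, -7.1, 24.1]
eef_rot: [-3.124, 0.326, -0.004]
force: [-1.7, 0.4, -1.2]
grip_width: -0.2
```

```bash
python3 -c "
from h import *
c=snap('side','s4.png')
cv2.imwrite('pics/s4c.png',cv2.resize(c['img'][180:300,290:420,::-1],None,fx=5,fy=5))"
```

```text
(no output)
```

View pics/s4c.png

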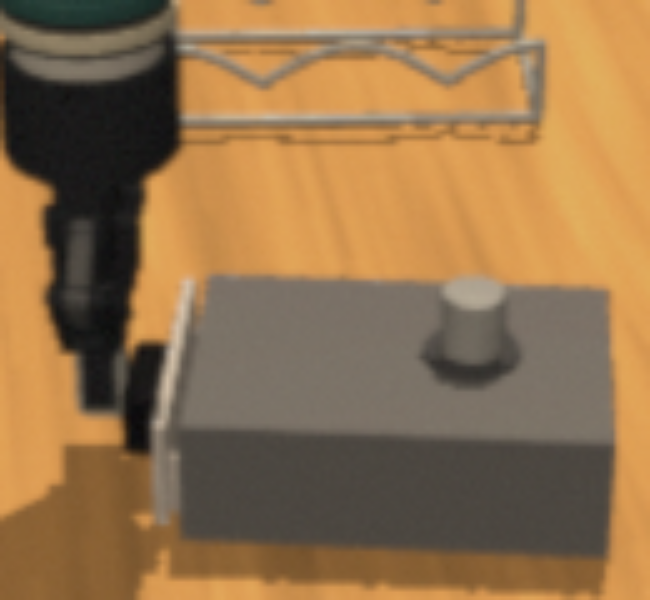

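The panel is where it was at the start, from (190,280) to (160,520) in the crop. I'll back off slowly to see whether it stays.

Request:
servo_tool(rows=[0,0,0,-1,0,0,0,0,0,0,-1,0,0,0,0,0,0,-2,0,0,0,0,0,0,-5,0,0,0,0,0,0,-10,0,0,0,0,0,0,-20,0,0,0,0,0,0,-20,0,0,0,0,0,0,0,-20,0,0,0,0,0,0,-40,0,0,0,0,0,0,-40,0])

```text
invalid input
```

Request:
servo_tool(rows=[0,0,0,0,0,-20,0,0,0,0,0,0,0,0,0,0,0,0,0,0,0,0,0,0,0,0,0,0])

```text
time: 25.13
tcp_pos: [544.0, -7.1, 44.0]
eef_rot: [-3.125, 0.326, -0.004]
force: [-0.0, -0.1, -0.3]
grip_width: 0.1
```

```bash
python3 -c "
from h import *
c=snap('side','s5.png');c=snap('wrist','w12.png')
c=snap('top','t5.png');a=pickle.load(open('top0.pkl','rb'))['img'];
cv2.imwrite('pics/t5d.png',np.abs(c['img'].astype(int)-a).astype(np.uint8))
s=sensors.state();print(s['time'],s['tcp_pos'],s['force'])"
```

```text
25.2833 [542.56527373  -7.05511812  42.87658751] [ 0.12316901  1.32503009 -0.23256763]
```

View pics/s5.png

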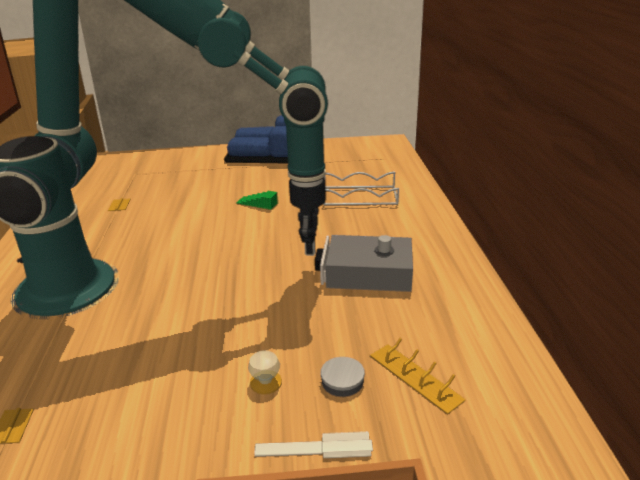

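View pics/w12.png

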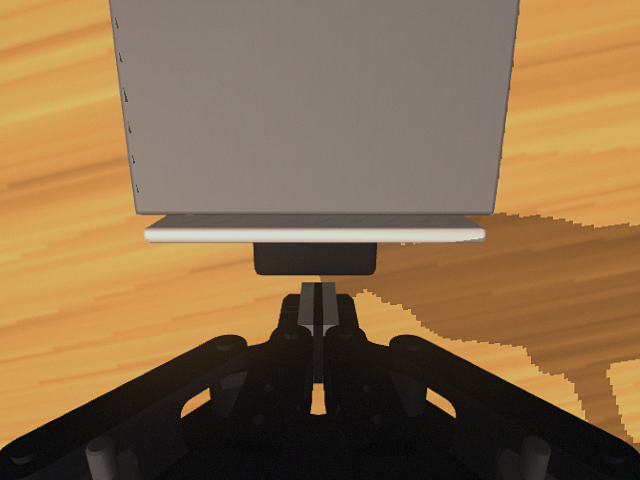

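View pics/t5.png

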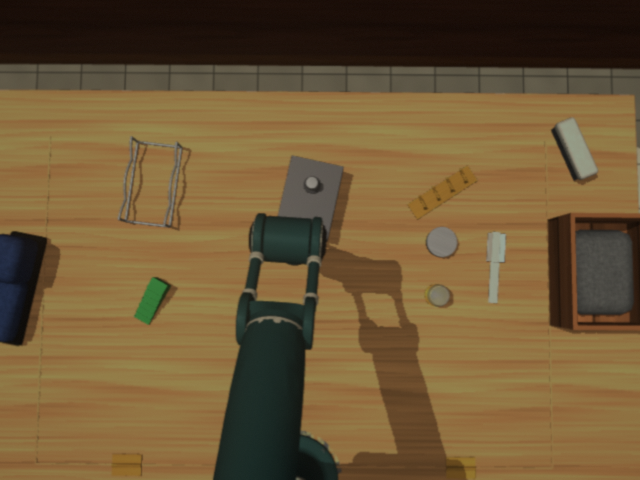

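I mistyped the retreat call and it was refused. The small lift went through, and the tray stays shut with no contact force. I'll retreat properly now.

Request:
servo_tool(rows=[0,0,0,-5,0,0,0,0,0,0,-15,0,0,0,0,0,0,-30,0,0,0,0,0,0,-30,0,0,0,0,0,0,0,0,-35,0,0,0,0,0,0,-35,0,0,0,0,0,0,-35,0,0,0,0,0,0,0,0,0,0,0,0,0,0,0])

```text
time: 26.03
tcp_pos: [466.4, 9.4, 151.0]
eef_rot: [-3.124, 0.325, -0.009]
force: [0.1, -0.5, -0.8]
grip_width: 0.0
```

```bash
python3 -c "
from h import *
np.set_printoptions(precision=1,suppress=True)
s=sensors.state();print(s['time'],s['tcp_pos'],s['force'])
c=snap('wrist','w13.png')
c=snap('side','s6.png')
cv2.imwrite('pics/s6c.png',cv2.resize(c['img'][180:300,290:420,::-1],None,fx=5,fy=5))"
```

```text
26.0333 [466.4   9.4 151. ] [ 0.1 -0.5 -0.8]
```

View pics/s6c.png

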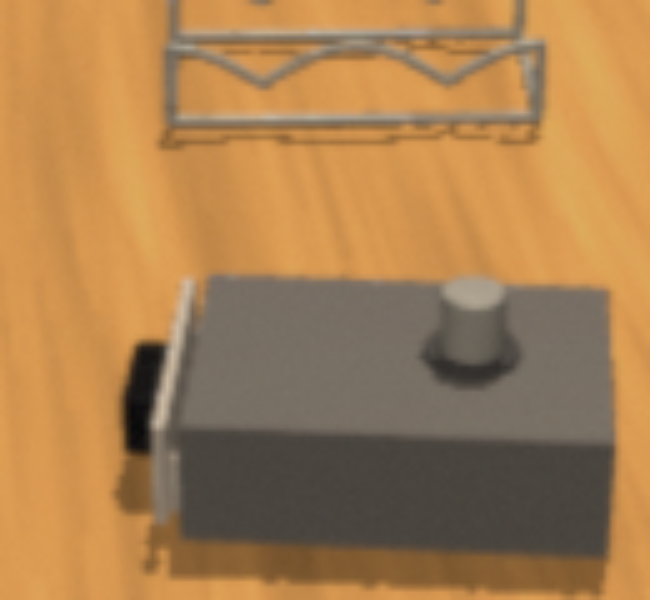

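View pics/w13.png

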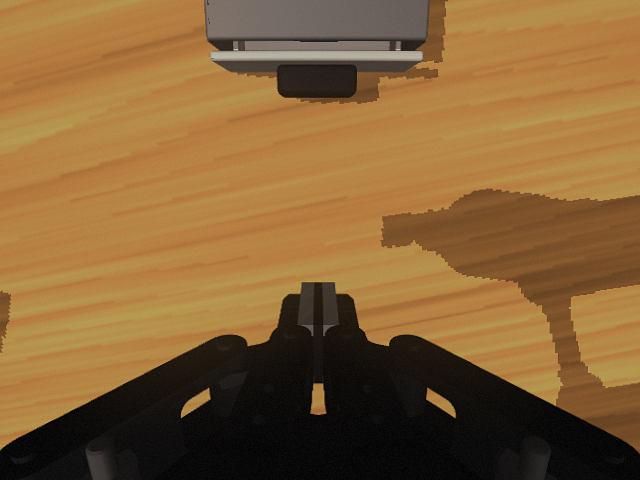

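The tray stays shut with its panel where it was at the start, the button is up, and the robot is clear of everything. I'm handing the job in.

```bash
python3 -c "
from h import *
print(manip.finish_job())"
```

```text
the job is handed in; nothing more can be done
None
```

The garage remote is in the caddy's tray, the tray is latched shut, and I handed the job in at about 26 s of the 72 s allowed.

- **Release:** I pressed the button in steps of 1 mm or less. There were about 7.5 mm of play, then the latch at 6–8 N, with a peak reading of about 8 N. I stopped as soon as the side view showed the tray moving.
- **Remote:** I gripped it by its sides, lowered it into the tray without feeling the floor, and opened the fingers. The wrist view showed it flat, clear of the walls and the front panel.
- **Tray:** I pushed it home in small steps. The force peaked at about 11 N at the tooth, fell to about 4 N, and I went about 5 mm past the crest before backing off. I never felt the click or the stop as separate events.

**Last checks:** After I backed off, the panel stood in the same place in the side view as at the start. The button was up, and the robot was clear of everything with no contact force. The other things look unmoved in the pictures; I compared them only by eye. The remote can't be seen in the shut tray. It hadn't slid when I last saw it, with the tray more than half in.

My first retreat command had a typing error and was refused, so the tool rose 20 mm beside the push block before backing away. The tray did not move.

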